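Push the bearing row home and bolt it in

ROBOT

A 6-joint arm with a two-finger parallel gripper is mounted at the origin on the work surface. World frame = base frame: x ahead of the robot, y to its left, z up, the work surface at z = 0. Lengths are in m, angles in rad, forces in N, time in s.
With the tool pointing down it reaches from about 0.375 to 0.925 m from the base axis. Payload 5.7 kg.
Tool frame: the origin (TCP) lies between the finger pads; the fingertips stand ctrl.tip_extent ahead of it and the grasp point (between the pads) lies 2 mm behind it (ctrl.tip_extent is the distance from the TCP to the fingertips, in m); z points along the fingers, y is the line along which they close (so a half turn about z gives the same grasp; the last joint's range is limited). The gripper opens to 88 mm and grips with 3 to 60 N. Pads are 20 mm wide; open, the fingers measure 115 mm over their backs; the gripper's body (75 mm by 178 mm) begins 61 mm behind the grasp point.
Start: joints at [1.213, 0.359, 1.51, -0, 1.272, -0.115], TCP at [0.144, 0.582, 0.24] pointing down, gripper open.
Joint ranges: [-2.97, 2.97], [-1.01, 2.36], [0.21, 2.38], [-0.96, 4.11], [0.2, 2.71], [-2.98, 2.98]. Speed limits (rad/s): [2.39, 2.39, 3.14, 3.14, 3.14, 3.14].

INTERFACE

Orientations are given as a unit quaternion [x, y, z, w].
In Python, from cell import ctrl gives the robot as it stands.
- The arm moves only by the shell command python3 -m pendant 'ROWS' [FORCE]. ROWS is JSON, a list of rows, each a list of 3 entries, a list of its own where there are three numbers: the gripper command: -1 is fully open, 1 is shut, values between are in proportion, then the shift along the tool's x, y, z each as a share of 0.12 m, from -1 to 1, then the turn, a rotation vector about the tool's x, y, z each as a share of 360 degrees, from -1 to 1. In form: [[jaw, [x, y, z], [wx, wy, wz]], ...]. A call has 1 to 10 rows; each row is the pose to reach, as a shift and turn from the pose commanded when the call began, along the tool's axes at that moment, turning the shorter way round; what a row does not reach only later rows make up. A row lasts 1/12 s, in which the tool goes at most 41.7 mm and 7.16 degrees, less where a joint would pass 70% of its speed; a pose out of reach is approached as far as the arm can. A call with a number of a shift or a turn outside -1 to 1 is refused whole. A call with a gripper value outside its range is refused whole. The fingers move at their own pace and stop on an object; FORCE is the grip in N (left out, the last holds). Time passes only in rows, so rows that repeat a pose let the fingers close. It gives the time, the measured TCP pose, the force, the opening and the grip force at its end, in the units of the state.
- ctrl.read_state(): the state, without advancing time (a new reading comes with each control period).
- ctrl.read_camera(name): name is "scene" or "top" or "wrist"; returns (picture, depth): 400x640x3 uint8, blue, green, red; 400x640 float32, m along the optical axis (not along the pixel's ray), 0 where there is no reading.
- ctrl.camera_model(name): a dict with "camera_matrix" (3x3 intrinsics, pixels), "camera_from_world" (4x4, takes a point from world to camera coordinates); the wrist camera has in their place "T_tool_cam" (4x4, takes a point from camera to tool coordinates, whose origin is the TCP and whose axes are the flange's). Camera axes: x right, y down, z forward; pixel columns grow to the right and rows downward; lengths in m; the calibration is good to about 2 mm. A picture is of the moment at which its call begins: read the wrist's pose just before it. camera_model takes no time and is no camera call.
- ctrl.sign_off(): hands the job in; it is judged then, once.
Trained networks look in the newest picture that a camera, given by its name, has taken for a name from the list of things; names that differ only in an ending like _2 or _b are one class to them, and where a whole thing is asked for, a point or a joint stands for the part that bears it (a point fixed in the world has none). Each returns a list of dicts, best first, with "score" (0 to 1); they miss things now and then, are a little off and sometimes report something else, mostly with a low value. They report only what shows in the picture. A call takes as long as a camera call. They do not tell look-alikes from the thing itself.
- ctrl.look_for(camera, target): "extent" ([left, top, right, bottom] in pixels, round what is visible of it).
- ctrl.silhouettes(camera, target): "pixels" (400x640 bool, what is visible of it) and "extent" ([left, top, right, bottom] in pixels, round what is visible of it).
- ctrl.place_of(camera, target): "location" ([row, column] in pixels: a listed point, or the origin of a listed thing).
The state is a dict: "time_s": time; "q": joint angles; "qd": joint speeds; "joint_efforts": joint torques, N m; "ee_pos": TCP position; "tcp_rot": TCP orientation; "contact_force": force on the tool from outside, world axes, zero at the start; "torque": the same for the moment, N m; "width": finger opening in m; "finger_force": force on a finger pad.
Only numpy, scipy, OpenCV 4.12 (cv2) and the standard library are available. Lean on these libraries where they do the work, as an engineer would, in place of code of your own. Each camera call takes 0.05 s, during which the arm holds its last target. There are 200 camera calls.

TASK

On the motor-repair bench, push the row of four bearings along the rail as one closed train, touching only the last bearing, until the first one is fully against the end stop. Then push the cross bolt's plate so that the bolt goes fully across the channel behind the row. Only push: do not lift or tip the bearings, and leave everything else on the bench where it is.

Things in the scene. Friction and masses are not known exactly. Their poses are not given: they have to be found in the camera images.
- rail: Fixed grey steel rail on the bench: a straight open-topped channel 400 mm long, -x end open. Origin: middle of its length and width, at bench-top height. x runs along the channel towards the end stop, y across it, z up. Channel floor 8 mm above the bench, 49.5 mm wide between side walls 7 mm thick whose tops are 14 mm above the bench.
- stop_face (a point): Centre of the end stop's face that the first bearing must meet (rail x = +170 mm, y = 0, 18 mm above the bench). The stop is a dark steel block across the channel from rail x = +170 to +195 mm, 36 mm high.
- bolt_guide (a point): Top centre of the fixed dark guide block of the cross bolt, beside the channel on the rail's -y side: rail x = -50 to -6 mm, y = -37 to -63 mm, 35 mm high. It is clear of the channel.
- bearing1_center (a point): Centre (half-way up) of bearing 1 of 4, counted from the end stop (leading one): sealed ball bearing with a plugged bore, a solid steel disc 47 mm in diameter, 21 mm high, about 0.16 kg, flat on the channel floor; its top is 29 mm above the bench. The row starts touching, 60 to 130 mm short of the stop; a few N slide it.
- bearing2_center (a point): Centre (half-way up) of bearing 2 of 4, counted from the end stop: sealed ball bearing with a plugged bore, a solid steel disc 47 mm in diameter, 21 mm high, about 0.16 kg, flat on the channel floor; its top is 29 mm above the bench. The row starts touching, 60 to 130 mm short of the stop; a few N slide it.
- bearing3_center (a point): Centre (half-way up) of bearing 3 of 4, counted from the end stop: sealed ball bearing with a plugged bore, a solid steel disc 47 mm in diameter, 21 mm high, about 0.16 kg, flat on the channel floor; its top is 29 mm above the bench. The row starts touching, 60 to 130 mm short of the stop; a few N slide it.
- bearing4_center (a point): Centre (half-way up) of bearing 4 of 4, counted from the end stop (last one, at the open end: the one to push): sealed ball bearing with a plugged bore, a solid steel disc 47 mm in diameter, 21 mm high, about 0.16 kg, flat on the channel floor; its top is 29 mm above the bench. The row starts touching, 60 to 130 mm short of the stop; a few N slide it.
- bolt (a joint): Travel of the cross bolt in m along the rail's +y: 0 = drawn back, 0.045 = fully across the channel (hard stop). About 3 N moves it and it stays where left. Steel bar 12 x 12 mm, 16 to 28 mm above the bench, at rail x = -28 mm; its tip is at rail y = -32 mm + travel. With the row home it passes 4 mm behind the last bearing.
- bolt_plate (a point): Centre of the outer face of the upright steel push plate on the bolt's outer end, on the rail's -y side (the robot's side): 36 mm wide along the rail, 6 mm thick, 10 to 50 mm above the bench; the point is 30 mm up, at rail x = -28 mm, y = -121 mm + travel. Pushing it along the rail's +y shoots the bolt. Axes as the rail's.
- pulley: Bystander, to be left alone: round dark steel V-belt pulley, 68 mm diameter, 42 mm high, standing near the rail. Origin on its underside.
- bobbin: Bystander, to be left alone: copper-wound bobbin, 52 mm diameter, 46 mm high, standing upright near the rail. Origin on its underside.
- grease_can: Bystander, to be left alone: grey can, 64 mm diameter, 85 mm high. Origin on its underside.
- bush: Bystander, to be left alone: flanged brass bush, 40 mm flange, 30 mm high, near the rail. Origin on its underside.
- screwdriver: Bystander, to be left alone: screwdriver lying on the bench on the robot's side of the rail, towards the end stop.
- parts_tray: Bystander, to be left alone: small open steel tray 90 x 70 x 28 mm near the open end of the rail. Origin on its underside.
- terminal_block: Bystander, to be left alone: black plastic block 60 x 32 x 24 mm lying near the open end of the rail. Origin on its underside.
There are look-alikes about, which are no part of the job. What is shaped like the part that bears bearing2_center but green or orange is not meant.

How it is judged:
By the outcome, as a careful person would: the job done as asked, in the order asked, and still so for the second after the job is handed in, with the robot touching nothing.
It also fails if it takes over 42 s, if anything falls off the work surface, if the arm or the gripper's body presses on something with over 40 N, if the wrist force passes 120 N, or if a joint passes its speed limit or range.

## Working session

There is one attempt and no reset: what is moved stays moved. The work goes in short steps, Python scripts to look and compute and a shell command to move; the robot and the scene stay as the last step left them, time stands still between calls to the robot, and variables do not carry over. Pictures are saved under pics/ and viewed, at most 10 in all, crops included, and the job is handed in when it is done.

```bash
mkdir -p pics; ls; cat > h.py <<'E'
import numpy as np, cv2
from cell import ctrl
from scipy.spatial.transform import Rotation as R
def w2c(name):
    m=ctrl.camera_model(name); K=np.array(m["camera_matrix"])
    if "camera_from_world" in m: return K,np.array(m["camera_from_world"])
    s=ctrl.read_state(); T=np.eye(4); T[:3,:3]=R.from_quat(s["tcp_rot"]).as_matrix(); T[:3,3]=s["ee_pos"]
    return K,np.linalg.inv(T@np.array(m["T_tool_cam"]))
def at_z(KT,rc,z):
    K,T=KT; I=np.linalg.inv(T); d=I[:3,:3]@np.linalg.inv(K)@[rc[1],rc[0],1]
    return I[:3,3]+d*(z-I[2,3])/d[2]
def px(KT,p):
    K,T=KT; c=K@(T[:3,:3]@p+T[:3,3]); return c[:2]/c[2]
E
python3 - <<'E'
from h import *
s=ctrl.read_state(); print(s,ctrl.tip_extent)
for n in ("top","scene"):
    im,d=ctrl.read_camera(n); cv2.imwrite(f"pics/{n}0.png",im); KT=w2c(n)
    for t,z in [("rail",0),("stop_face",.018),("bolt_guide",.035),("bearing1_center",.0185),("bearing2_center",.0185),("bearing3_center",.0185),("bearing4_center",.0185),("bolt_plate",.03),("parts_tray",0),("terminal_block",0),("pulley",0),("bobbin",0),("bush",0),("grease_can",0)]:
        for r in ctrl.place_of(n,t)[:5]:
            print(n,t,round(r["score"],2),np.round(r["location"]),np.round(at_z(KT,r["location"],z),3))
E
```

```text
pics
{'time_s': 0.0, 'q': array([ 1.21291471e+00,  3.59517899e-01,  1.51140643e+00,  8.63078365e-06,
        1.27248395e+00, -1.15101150e-01]), 'qd': array([-0.00016882,  0.00240012,  0.00077617, -0.00190081,  0.00050469,
       -0.00066221]), 'joint_efforts': array([ 1.40592248e-03, -5.15382171e+01, -2.70721185e+01,  6.76998496e-02,
        3.50811007e-02, -1.64388521e-04]), 'ee_pos': array([0.14402017, 0.58179708, 0.23881177]), 'tcp_rot': array([ 1.21093539e-01,  9.92640686e-01, -8.81577629e-04, -2.16702924e-04]), 'contact_force': array([ 0.21370159, -0.67752219,  0.10142594]), 'torque': array([-0.01786381,  0.00595674, -0.0025306 ]), 'finger_force': 0.0, 'width': 0.08786350457397434} 0.017
top rail 0.56 [199. 320.] [0.572 0.048 0.   ]
top stop_face 0.81 [191. 413.] [ 0.586 -0.124  0.018]
top bolt_guide 0.71 [231. 312.] [0.512 0.062 0.035]
top bearing1_center 0.82 [199. 341.] [0.572 0.009 0.018]
top bearing2_center 0.86 [203. 309.] [0.563 0.068 0.018]
top bearing2_center 0.69 [319. 333.] [0.355 0.025 0.018]
top bearing2_center 0.62 [205. 288.] [0.559 0.106 0.018]
top bearing2_cente
[... 1041 characters left out ...]
r 0.8 [201. 356.] [0.56  0.111 0.018]
scene bearing3_center 0.55 [178. 266.] [ 0.507 -0.043  0.018]
scene bearing4_center 0.72 [192. 382.] [0.54  0.159 0.018]
scene bolt_plate 0.67 [152. 323.] [0.452 0.059 0.03 ]
scene bolt_plate 0.25 [210. 213.] [ 0.586 -0.12   0.03 ]
scene parts_tray 0.82 [158. 398.] [0.437 0.203 0.   ]
scene terminal_block 0.6 [250. 438.] [0.647 0.236 0.   ]
scene terminal_block 0.39 [197. 384.] [0.537 0.164 0.   ]
scene terminal_block 0.15 [293. 326.] [0.718 0.057 0.   ]
scene pulley 0.73 [267. 259.] [ 0.673 -0.043  0.   ]
scene pulley 0.49 [205. 326.] [0.552 0.063 0.   ]
scene bobbin 0.68 [247. 374.] [0.639 0.135 0.   ]
scene bush 0.57 [177. 268.] [ 0.485 -0.041  0.   ]
```

View pics/top0.png

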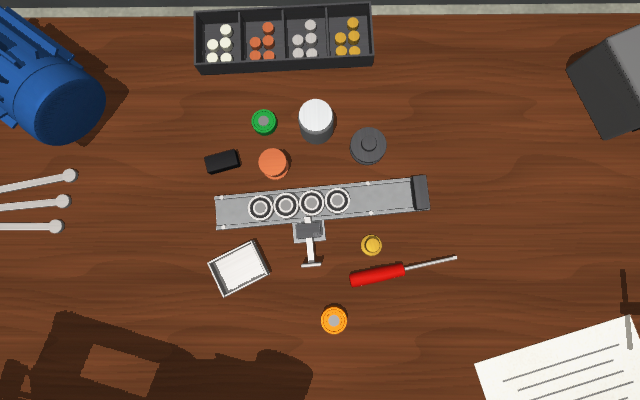

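View pics/scene0.png

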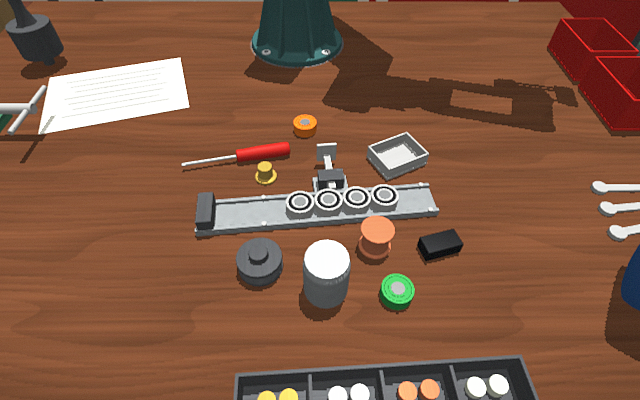

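The top view shows the row of four steel/white bearings in the channel at columns 260–337, row ≈205, with the stop at (420,192), the bolt guide at (309,231) and its plate at (311,263). The two look-alikes are off the rail: green at (264,121) and orange at (334,320). The scene view agrees. Next I fit the rail pose and check it in a crop.

```bash
cat >> h.py <<'E'
def tool(p):  # world point -> tool offset in shares of .12
    s=ctrl.read_state(); return R.from_quat(s["tcp_rot"]).inv().apply(np.array(p)-s["ee_pos"])/.12
E
python3 - <<'E'
from h import *
from scipy.optimize import least_squares
im,d=ctrl.read_camera("top"); KT=w2c("top")
I=np.linalg.inv(KT[1])
# stop/guide/plate points, both cameras
obs=[((.170,0),(.586,-.124)),((.170,0),(.580,-.119)),((-.028,-.05),(.512,.062)),((-.028,-.05),(.511,.068)),((-.028,-.121),(.448,.064)),((-.028,-.121),(.452,.059)),((0,0),(.572,.048)),((0,0),(.565,.043))]
def f(v):
    c,s=np.cos(v[2]),np.sin(v[2]); return np.ravel([(v[0]+c*a[0]-s*a[1]-b[0],v[1]+s*a[0]+c*a[1]-b[1]) for a,b in obs])
r=least_squares(f,[.57,.046,-1.46],loss='soft_l1',f_scale=.004); v=r.x; print(v,np.round(r.fun*1e3,1))
c,s=np.cos(v[2]),np.sin(v[2]); 
W=lambda x,y,z:np.array([v[0]+c*x-s*y,v[1]+s*x+c*y,z])
b=im.copy(); b=cv2.resize(b[140:300,200:440],None,fx=3.3,fy=3.3,interpolation=cv2.INTER_CUBIC)
def q(p): u=px(KT,p); return tuple(int(t) for t in ((u-[200,140])*3.3))
for z,pts in ((.014,[(-.2,-.0318),(.2,-.0318),(.2,.0318),(-.2,.0318)]),(.036,[(.17,-.03),(.195,-.03),(.195,.03),(.17,.03)]),(.05,[(-.046,-.121),(-.01,-.121),(-.01,-.115),(-.046,-.115)])):
    for i in range(4): cv2.line(b,q(W(*pts[i],z)),q(W(*pts[i-3],z)),(0,255,255),1)
cv2.imwrite("pics/fit.png",b)
for n in (1,2,3,4):
  for cam in ("top",):
    for o in ctrl.silhouettes(cam,f"bearing{n}_center")[:1]:
        m=o["pixels"]; rr,cc=np.nonzero(m); p=at_z(KT,(rr.mean(),cc.mean()),.027); dx=p[:2]-v[:2]
        print(n,o["score"],p.round(3),"rail",(c*dx[0]+s*dx[1]).round(3),(-s*dx[0]+c*dx[1]).round(3))
E
```

```text
[ 0.56771912  0.04524963 -1.47296955] [-1.7  0.1  4.3 -4.9  3.2  6.2  4.2  0.2 -3.4 -2.7 -7.4  2.3 -4.3 -2.8
  2.7  2.2]
2 0.8 [0.563 0.064 0.027] rail -0.019 -0.003
3 0.82 [0.558 0.11  0.027] rail -0.065 -0.003
4 0.81 [0.554 0.157 0.027] rail -0.112 -0.003
```

View pics/fit.png

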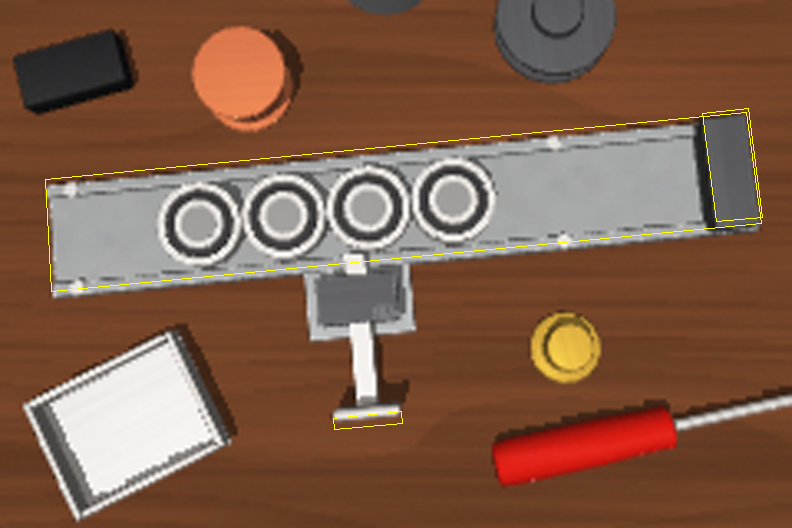

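The overlay fits the rail, stop and plate to about 2 mm. The row is on the rail axis with bearing 4 at rail x ≈ −112 mm, so there is about 117 mm to push. I'll move towards the open end with the gripper closing and align tool y with the rail.

```bash
python3 -m pendant '[[1,[-0.33,-0.18,0],[0,0,-0.0181]],[1,[-0.66,-0.36,0],[0,0,-0.0362]],[1,[-1,-0.54,0],[0,0,-0.0542]],[1,[-1,-0.54,0],[0,0,-0.0542]]]' 20
python3 - <<'E'
from h import *
print(tool([.549,.214,.12]),ctrl.read_state()["time_s"])
E
```

```text
time_s: 2.08
ee_pos: [0.248, 0.4874, 0.2396]
tcp_rot: [-0.052, 0.999, -0.001, 0.001]
contact_force: [-0.4, 0.2, 0.6]
width: 0.0645
finger_force: 0.0
[-2.25880044 -2.52226278  1.00505613] 2.0833
```

```bash
python3 -m pendant '[[1,[-0.25,-0.28,0],[0,0,0]],[1,[-0.5,-0.56,0],[0,0,0]],[1,[-0.75,-0.84,0],[0,0,0]],[1,[-0.9,-1,0],[0,0,0]]]' >/dev/null
python3 -m pendant '[[1,[-0.25,-0.28,0],[0,0,0]],[1,[-0.5,-0.56,0],[0,0,0]],[1,[-0.75,-0.84,0.2],[0,0,0]],[1,[-0.9,-1,0.4],[0,0,0]],[1,[-0.9,-1,0.4],[0,0,0]]]' 
python3 -m pendant '[[1,[-0.23,-0.26,0.2],[0,0,0]],[1,[-0.45,-0.52,0.5],[0,0,0]],[1,[-0.45,-0.52,0.6],[0,0,0]],[1,[-0.45,-0.52,0.6],[0,0,0]]]'
python3 - <<'E'
from h import *
KT=w2c("wrist"); im,d=ctrl.read_camera("wrist"); print(tool([.549,.214,.029]))
v=[.5677-.002,.0452,-1.473]; c,s=np.cos(v[2]),np.sin(v[2]); 
W=lambda x,y,z:np.array([v[0]+c*x-s*y,v[1]+s*x+c*y,z])
for n in "234":
  for o in ctrl.place_of("wrist",f"bearing{n}_center")[:1]:
    p=at_z(KT,o["location"],.0185); e=p[:2]-v[:2]; print(n,round(o["score"],2),o["location"],p.round(3),"rail",(c*e[0]+s*e[1]).round(4),(-s*e[0]+c*e[1]).round(4))
for y in (-.0248,.0248):
    a=px(KT,W(-.2,y,.014));b=px(KT,W(.1,y,.014)); cv2.line(im,tuple(a.astype(int).tolist()),tuple(b.astype(int).tolist()),(0,255,255),1)
t=W(-.17,0,.012); u=px(KT,t); print(u); cv2.circle(im,tuple(u.astype(int).tolist()),4,(0,0,255),1)
cv2.imwrite("pics/w1.png",im)
E
```

```text
time_s: 2.83
ee_pos: [0.486, 0.269, 0.189]
tcp_rot: [-0.047, 0.999, -0.001, -0.001]
contact_force: [-1.1, -0.6, 0.4]
width: 0.0049
finger_force: 0.0
time_s: 3.17
ee_pos: [0.5428, 0.2135, 0.1156]
tcp_rot: [-0.047, 0.999, -0.001, -0.003]
contact_force: [-0.2, -0.6, -0.0]
width: 0.0007
finger_force: 0.0
[-0.06018804 -0.01237434  0.73676041]
2 0.59 [211.9, 149.9] [0.563 0.06  0.018] rail -0.0154 -0.0007
3 0.84 [214.7, 207.9] [0.561 0.112 0.018] rail -0.0672 0.002
4 0.97 [214.3, 257.7] [0.556 0.157 0.018] rail -0.112 0.0016
[322.32013504 210.46635648]
```

View pics/w1.png

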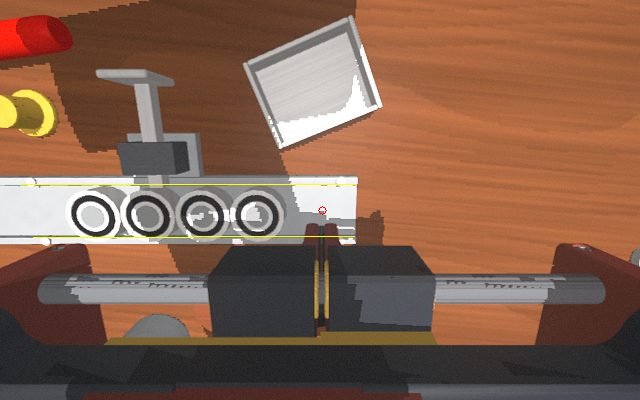

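The wrist view shows the rail centred on the overlay at row 211, bearing 4 at (257,214), and the finger target (322,210) in the empty channel behind it. I'll descend there.

```bash
python3 -m pendant '[[1,[-0.065,-0.01,0.15],[0,0,0]],[1,[-0.065,-0.01,0.4],[0,0,0]],[1,[-0.065,-0.01,0.6],[0,0,0]],[1,[-0.065,-0.01,0.7],[0,0,0]],[1,[-0.065,-0.01,0.7],[0,0,0]],[1,[-0.065,-0.01,0.7],[0,0,0]]]'
python3 - <<'E'
from h import *
v=[.5657,.0452,-1.473]; c,s=np.cos(v[2]),np.sin(v[2])
e=ctrl.read_state()["ee_pos"][:2]-v[:2];print((c*e[0]+s*e[1]).round(4),(-s*e[0]+c*e[1]).round(4))
x=R.from_quat(ctrl.read_state()["tcp_rot"]).as_matrix();print(x[:,1].round(4),[-c,-s])
print(ctrl.read_state()["ee_pos"])
E
```

```text
time_s: 3.87
ee_pos: [0.5511, 0.2164, 0.0365]
tcp_rot: [-0.049, 0.999, 0.0, 0.0]
contact_force: [-0.1, 0.2, 0.7]
width: 0.0002
finger_force: 0.0
-0.1718 0.0022
[-0.0987  0.9951  0.    ] [np.float64(-0.0976405119992958), np.float64(0.99522174936871)]
[0.55107406 0.21638772 0.03650053]
```

```bash
python3 -m pendant '[[1,[0.01,0,0.03],[0,0,0]],[1,[0.01,0,0.058],[0,0,0]],[1,[0.01,0,0.058],[0,0,0]],[1,[0.01,-0.03,0.058],[0,0,0]],[1,[0.01,-0.06,0.058],[0,0,0]],[1,[0.01,-0.09,0.058],[0,0,0]],[1,[0.01,-0.11,0.058],[0,0,0]],[1,[0.01,-0.13,0.058],[0,0,0]],[1,[0.01,-0.15,0.058],[0,0,0]],[1,[0.01,-0.17,0.058],[0,0,0]]]'
python3 -m pendant '[[1,[0,-0.02,0],[0,0,0]],[1,[0,-0.04,0],[0,0,0]],[1,[0,-0.06,0],[0,0,0]],[1,[0,-0.08,0],[0,0,0]],[1,[0,-0.1,0],[0,0,0]],[1,[0,-0.12,0],[0,0,0]],[1,[0,-0.14,0],[0,0,0]],[1,[0,-0.16,0],[0,0,0]],[1,[0,-0.18,0],[0,0,0]],[1,[0,-0.2,0],[0,0,0]]]'
```

```text
time_s: 4.7
ee_pos: [0.5521, 0.1948, 0.0287]
tcp_rot: [-0.049, 0.999, -0.0, -0.0]
contact_force: [0.6, 0.7, 0.7]
width: 0.0004
finger_force: 0.0
time_s: 5.53
ee_pos: [0.5544, 0.1711, 0.0287]
tcp_rot: [-0.049, 0.999, -0.0, 0.0]
contact_force: [0.1, 4.1, 0.2]
width: 0.0005
finger_force: 1.9
```

Contact at about 4 N, and the train is sliding. Continuing.

```bash
for i in 1; do python3 -m pendant '[[1,[0,-0.025,0],[0,0,0]],[1,[0,-0.05,0],[0,0,0]],[1,[0,-0.075,0],[0,0,0]],[1,[0,-0.1,0],[0,0,0]],[1,[0,-0.125,0],[0,0,0]],[1,[0,-0.15,0],[0,0,0]],[1,[0,-0.175,0],[0,0,0]],[1,[0,-0.2,0],[0,0,0]],[1,[0,-0.225,0],[0,0,0]],[1,[0,-0.25,0],[0,0,0]]]'; done
python3 -m pendant '[[1,[0,-0.025,0],[0,0,0]],[1,[0,-0.05,0],[0,0,0]],[1,[0,-0.075,0],[0,0,0]],[1,[0,-0.1,0],[0,0,0]],[1,[0,-0.125,0],[0,0,0]],[1,[0,-0.15,0],[0,0,0]],[1,[0,-0.175,0],[0,0,0]],[1,[0,-0.2,0],[0,0,0]],[1,[0,-0.225,0],[0,0,0]],[1,[0,-0.25,0],[0,0,0]]]'
python3 - <<'E'
from h import *
v=[.5657,.0452,-1.473]; c,s=np.cos(v[2]),np.sin(v[2])
e=ctrl.read_state()["ee_pos"][:2]-v[:2];print((c*e[0]+s*e[1]).round(4),(-s*e[0]+c*e[1]).round(4))
KT=w2c("top");ctrl.read_camera("top")
for n in "1234":
  for o in ctrl.place_of("top",f"bearing{n}_center")[:1]:
    p=at_z(KT,o["location"],.0185); e=p[:2]-v[:2]; print(n,round(o["score"],2),"rail",(c*e[0]+s*e[1]).round(4),(-s*e[0]+c*e[1]).round(4))
E
```

```text
time_s: 6.37
ee_pos: [0.5573, 0.1411, 0.0287]
tcp_rot: [-0.049, 0.999, -0.0, -0.0]
contact_force: [-0.3, 3.3, 0.4]
width: 0.0004
finger_force: 1.9
time_s: 7.2
ee_pos: [0.5602, 0.1112, 0.0287]
tcp_rot: [-0.049, 0.999, -0.0, -0.0]
contact_force: [-0.2, 4.1, 0.7]
width: 0.0002
finger_force: 1.9
-0.0663 0.001
1 0.79 rail 0.1109 -0.0017
2 0.96 rail 0.0536 0.0005
3 0.47 rail 0.0153 -0.0039
4 0.27 rail 0.0837 -0.0877
```

```bash
python3 -m pendant '[[1,[0,-0.025,0],[0,0,0]],[1,[0,-0.05,0],[0,0,0]],[1,[0,-0.075,0],[0,0,0]],[1,[0,-0.1,0],[0,0,0]],[1,[0,-0.125,0],[0,0,0]],[1,[0,-0.15,0],[0,0,0]],[1,[0,-0.17,0],[0,0,0]],[1,[0,-0.19,0],[0,0,0]],[1,[0,-0.205,0],[0,0,0]],[1,[0,-0.22,0],[0,0,0]]]'
python3 -m pendant '[[1,[0,-0.01,0],[0,0,0]],[1,[0,-0.02,0],[0,0,0]],[1,[0,-0.03,0],[0,0,0]],[1,[0,-0.04,0],[0,0,0]],[1,[0,-0.05,0],[0,0,0]]]'
```

```text
time_s: 8.28
ee_pos: [0.5628, 0.0851, 0.0287]
tcp_rot: [-0.049, 0.999, -0.0, -0.0]
contact_force: [-0.7, 3.6, 1.3]
width: 0.0005
finger_force: 2.0
time_s: 8.7
ee_pos: [0.5634, 0.0792, 0.0287]
tcp_rot: [-0.049, 0.999, -0.0, -0.0]
contact_force: [-0.2, 4.0, -0.3]
width: 0.0008
finger_force: 2.0
```

```bash
python3 -m pendant '[[1,[0,-0.01,0],[0,0,0]],[1,[0,-0.02,0],[0,0,0]],[1,[0,-0.03,0],[0,0,0]]]'
python3 -m pendant '[[1,[0,-0.008,0],[0,0,0]],[1,[0,-0.016,0],[0,0,0]]]'
```

```text
time_s: 8.95
ee_pos: [0.5638, 0.0756, 0.0287]
tcp_rot: [-0.049, 0.999, -0.0, -0.0]
contact_force: [-0.6, 4.3, 0.3]
width: 0.0005
finger_force: 2.0
time_s: 9.12
ee_pos: [0.5639, 0.0738, 0.0287]
tcp_rot: [-0.049, 0.999, 0.0, -0.0]
contact_force: [-0.0, 7.6, 0.5]
width: 0.0003
finger_force: 3.6
```

```bash
python3 -m pendant '[[1,[0,-0.004,0],[0,0,0]],[1,[0,-0.008,0],[0,0,0]]]'
```

```text
time_s: 9.28
ee_pos: [0.5639, 0.0736, 0.0287]
tcp_rot: [-0.048, 0.999, 0.001, -0.0]
contact_force: [-0.8, 9.6, 1.8]
width: 0.0005
finger_force: 4.9
```

```bash
python3 -m pendant '[[1,[0,-0.01,0],[0,0,0]],[1,[0,-0.02,0],[0,0,0]],[1,[0,-0.03,0],[0,0,0]],[1,[0,-0.03,0],[0,0,0]]]'
python3 - <<'E'
from h import *
v=[.5657,.0452,-1.473]; c,s=np.cos(v[2]),np.sin(v[2])
e=ctrl.read_state()["ee_pos"][:2]-v[:2];print((c*e[0]+s*e[1]).round(4),(-s*e[0]+c*e[1]).round(4))
KT=w2c("top");ctrl.read_camera("top")
for n in "1234":
  for o in ctrl.place_of("top",f"bearing{n}_center")[:1]:
    p=at_z(KT,o["location"],.0185); e=p[:2]-v[:2]; print(n,round(o["score"],2),"rail",(c*e[0]+s*e[1]).round(4),(-s*e[0]+c*e[1]).round(4))
E
```

```text
time_s: 9.62
ee_pos: [0.5636, 0.0729, 0.0287]
tcp_rot: [-0.048, 0.999, 0.003, -0.0]
contact_force: [-1.1, 21.1, 2.4]
width: 0.0009
finger_force: 10.8
-0.0278 0.0006
1 0.95 rail 0.1411 -0.0005
2 0.69 rail 0.0948 0.0014
3 0.57 rail -0.0332 -0.1138
4 0.58 rail 0.0023 -0.008
```

The row is against the stop: 21 N and no further travel. I'll back off along the rail, rise and look.

```bash
python3 -m pendant '[[1,[0,0.04,0],[0,0,0]],[1,[0,0.15,0],[0,0,0]],[1,[0,0.35,0],[0,0,0]],[1,[0,0.4,0],[0,0,0]],[1,[0,0.4,-0.3],[0,0,0]],[1,[0,0.4,-0.6],[0,0,0]],[1,[0,0.4,-0.9],[0,0,0]],[1,[0,0.4,-1],[0,0,0]],[1,[0,0.4,-1],[0,0,0]]]'
python3 - <<'E'
from h import *
v=[.5657,.0452,-1.473]; c,s=np.cos(v[2]),np.sin(v[2])
W=lambda x,y,z:np.array([v[0]+c*x-s*y,v[1]+s*x+c*y,z])
KT=w2c("wrist");im,d=ctrl.read_camera("wrist");cv2.imwrite("pics/w2.png",im)
for cam in ("wrist","top"):
 if cam=="top": ctrl.read_camera(cam)
 KT=w2c(cam)
 for n,z in (("bearing4_center",.0185),("bearing1_center",.0185),("bolt_plate",.03),("stop_face",.018)):
  for o in ctrl.place_of(cam,n)[:1]:
    p=at_z(KT,o["location"],z); e=p[:2]-v[:2]; print(cam,n,round(o["score"],2),p.round(3),"rail",(c*e[0]+s*e[1]).round(4),(-s*e[0]+c*e[1]).round(4))
print(W(-.028,-.150,.037),tool(W(-.028,-.150,.037)))
E
```

```text
time_s: 10.62
ee_pos: [0.5626, 0.1169, 0.1526]
tcp_rot: [-0.049, 0.999, -0.0, 0.004]
contact_force: [0.8, 0.1, -0.1]
width: 0.0009
finger_force: 0.0
wrist bearing4_center 0.89 [0.566 0.04  0.019] rail 0.005 -0.0004
wrist bearing1_center 0.92 [ 0.577 -0.1    0.018] rail 0.1453 -0.0028
wrist bolt_plate 0.82 [0.447 0.062 0.03 ] rail -0.0286 -0.1164
wrist stop_face 0.77 [ 0.582 -0.121  0.018] rail 0.1667 -0.0002
top bearing4_center 0.62 [0.445 0.068 0.018] rail -0.0343 -0.1183
top bearing1_center 0.96 [ 0.583 -0.101  0.018] rail 0.1472 0.0034
top stop_face 0.58 [ 0.59  -0.127  0.018] rail 0.1741 0.0075
[0.4136828  0.05842013 0.037     ] [ 1.2529564  -0.36709638  0.92507337]
```

View pics/w2.png

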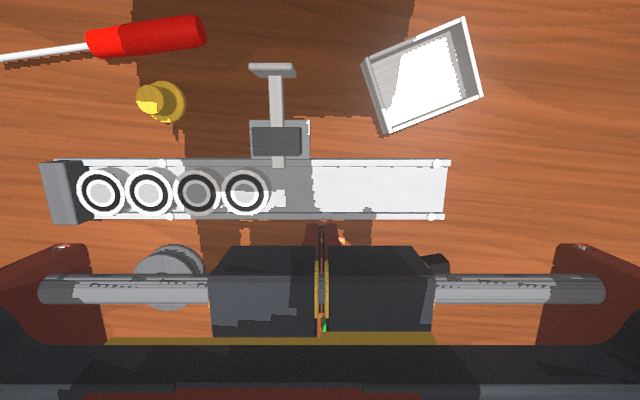

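The wrist view shows the four bearings touching each other and the stop (centres at columns 101–246, row 191), with the bolt tip (278,160) clear behind the last one and the plate at (272,70). Bearing 4 measures rail x ≈ +5 mm, as expected for the home position. I'll go in front of the plate.

```bash
python3 -m pendant '[[1,[0.3,-0.1,0],[0,0,0]],[1,[0.6,-0.2,0],[0,0,0]],[1,[0.9,-0.3,0],[0,0,0]],[1,[1,-0.37,0],[0,0,0]],[1,[1,-0.37,0],[0,0,0]]]' >/dev/null
python3 -m pendant '[[1,[0.2,0,0],[0,0,0]],[1,[0.27,0,0],[0,0,0]],[1,[0.27,0,0.3],[0,0,0]],[1,[0.27,0,0.6],[0,0,0]],[1,[0.27,0,0.8],[0,0,0]],[1,[0.27,0,0.91],[0,0,0]],[1,[0.27,0,0.91],[0,0,0]],[1,[0.27,0,0.91],[0,0,0]]]'
python3 - <<'E'
from h import *
v=[.5657,.0452,-1.473]; c,s=np.cos(v[2]),np.sin(v[2])
e=ctrl.read_state()["ee_pos"][:2]-v[:2];print((c*e[0]+s*e[1]).round(4),(-s*e[0]+c*e[1]).round(4))
E
```

```text
time_s: 12.2
ee_pos: [0.4128, 0.0582, 0.039]
tcp_rot: [-0.049, 0.999, 0.0, -0.001]
contact_force: [-0.6, 0.9, 0.0]
width: 0.0005
finger_force: 0.0
-0.0279 -0.1509
```

```bash
python3 -m pendant '[[1,[-0.05,0,0],[0,0,0]],[1,[-0.1,0,0],[0,0,0]],[1,[-0.13,0,0],[0,0,0]],[1,[-0.16,0,0],[0,0,0]],[1,[-0.19,0,0],[0,0,0]],[1,[-0.22,0,0],[0,0,0]],[1,[-0.25,0,0],[0,0,0]],[1,[-0.28,0,0],[0,0,0]],[1,[-0.31,0,0],[0,0,0]],[1,[-0.34,0,0],[0,0,0]]]'
python3 -m pendant '[[1,[-0.02,0,0],[0,0,0]],[1,[-0.04,0,0],[0,0,0]],[1,[-0.06,0,0],[0,0,0]],[1,[-0.08,0,0],[0,0,0]],[1,[-0.1,0,0],[0,0,0]],[1,[-0.12,0,0],[0,0,0]]]'
```

```text
time_s: 13.03
ee_pos: [0.4527, 0.062, 0.0394]
tcp_rot: [-0.049, 0.999, 0.0, -0.001]
contact_force: [-2.4, -0.5, 2.1]
width: 0.0006
finger_force: 1.3
time_s: 13.53
ee_pos: [0.4673, 0.0634, 0.0394]
tcp_rot: [-0.049, 0.999, -0.0, -0.0]
contact_force: [-4.0, 0.6, -0.2]
width: 0.0005
finger_force: 1.3
```

```bash
python3 -m pendant '[[1,[-0.02,0,0],[0,0,0]],[1,[-0.04,0,0],[0,0,0]],[1,[-0.055,0,0],[0,0,0]],[1,[-0.07,0,0],[0,0,0]]]'
python3 -m pendant '[[1,[-0.01,0,0],[0,0,0]],[1,[-0.02,0,0],[0,0,0]],[1,[-0.03,0,0],[0,0,0]]]'
```

```text
time_s: 13.87
ee_pos: [0.4752, 0.0642, 0.0394]
tcp_rot: [-0.049, 0.999, -0.0, -0.001]
contact_force: [-6.7, -1.0, 4.1]
width: 0.0005
finger_force: 3.3
time_s: 14.12
ee_pos: [0.4753, 0.0642, 0.0392]
tcp_rot: [-0.049, 0.999, -0.0, -0.004]
contact_force: [-11.9, -2.4, 10.6]
width: 0.0005
finger_force: 6.3
```

```bash
python3 -m pendant '[[1,[-0.01,0,0],[0,0,0]],[1,[-0.02,0,0],[0,0,0]],[1,[-0.02,0,0],[0,0,0]]]'
python3 -m pendant '[[1,[0.04,0,0],[0,0,0]],[1,[0.2,0,0],[0,0,0]],[1,[0.35,0,0],[0,0,0]],[1,[0.35,0,-0.3],[0,0,0]],[1,[0.35,0,-0.6],[0,0,0]],[1,[0.35,0,-0.9],[0,0,0]],[1,[0.35,0,-1],[0,0,0]],[1,[0.35,0,-1],[0,0,0]]]'
python3 - <<'E'
from h import *
im,d=ctrl.read_camera("top");b=cv2.resize(im[140:300,200:440],None,fx=3.3,fy=3.3,interpolation=cv2.INTER_CUBIC);cv2.imwrite("pics/t3.png",b)
im,d=ctrl.read_camera("scene");b=cv2.resize(im[120:260,180:450],None,fx=2.9,fy=2.9,interpolation=cv2.INTER_CUBIC);cv2.imwrite("pics/s3.png",b)
E
```

```text
time_s: 14.37
ee_pos: [0.4753, 0.0644, 0.0389]
tcp_rot: [-0.049, 0.999, -0.0, -0.006]
contact_force: [-15.2, -2.9, 11.5]
width: 0.0004
finger_force: 7.4
time_s: 15.03
ee_pos: [0.4441, 0.0605, 0.1633]
tcp_rot: [-0.049, 0.999, -0.0, 0.005]
contact_force: [-0.9, 0.1, -0.9]
width: 0.0003
finger_force: 0.0
```

View pics/t3.png

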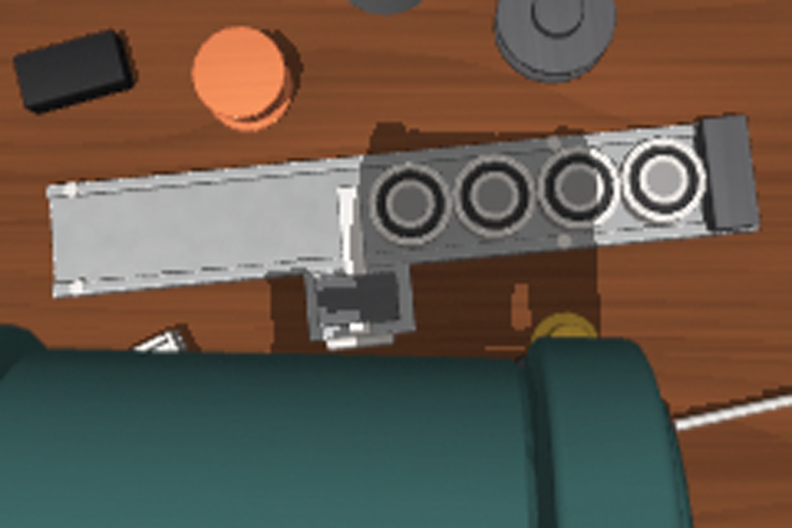

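View pics/s3.png

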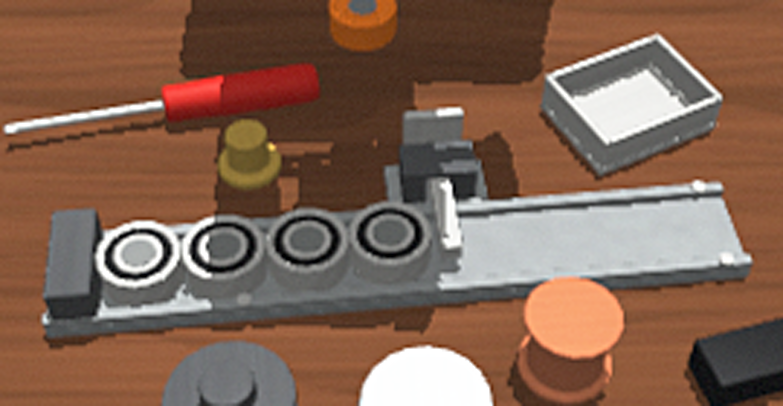

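Both views show the row home against the stop (crop column 705) and the bolt across the channel behind bearing 4 (crop (347,230)), with its tip about 13 mm past the centreline, which is full travel. The bystanders in view have not moved.

```bash
python3 -c "
from cell import ctrl
print(ctrl.sign_off())"
```

```text
the job is handed in; nothing more can be done
None
```

The four bearings were pushed as one train fully against the end stop, the cross bolt was then shot fully across behind them, and the job was handed in after about 15 s on the robot's clock.

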